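# Sort tray pillars by length into their gauge slots

### The arm

A 6-joint arm with a two-finger parallel gripper is mounted at the origin on a cart in front of the work surface, level with it; the furniture and walls round the work are solid. World frame = base frame: x ahead of the robot, y to its left, z up, the work surface at z = 0. Lengths are in mm, angles in rad, forces in N, time in s.
With the tool pointing down it reaches from about 275 to 750 mm from the base axis. Payload 10.2 kg.
Tool frame: the origin (TCP) lies on the centre line of the jaws, within the pads' length; the fingertips stand 14 mm ahead of it and the grasp point (between the pads) lies 5 mm behind it; z points along the fingers, y is the direction in which the jaws open and shut (so a half turn about z gives the same grasp; the last joint's range is limited). The gripper opens to 85 mm and grips with 20 to 120 N. Pads are 22 mm wide; open, the fingers measure 114 mm over their backs; the gripper's body (76 mm by 85 mm) begins 54 mm behind the grasp point. The pads swing forward as they close: fully open they stand 13 mm farther back than shut.
Start: joints at [1.028, 0.313, 1.498, -0, 1.331, -0.223], TCP at [165.061, 498.384, 245.294] pointing down, gripper open.
Joint ranges: [-2.94, 2.94], [-0.97, 2.17], [0.19, 2.56], [-1.23, 4.37], [0.02, 3.11], [-2.88, 2.88]. Speed limits (rad/s): [2.39, 2.39, 3.01, 3.14, 3.14, 3.14].

### API

Orientations are given as a unit quaternion [w, x, y, z].
In Python, from station import r gives the robot as it stands.
- The arm moves only by the tool step_arm, never from a script. Its argument "commands" is a list of rows, each a list of 5 numbers: the finger opening in m, from 0 to 0.0854, then the shift along the world's x, y, z in m, then the turn about the world's z in rad. A call has 1 to 20 rows; each row is the pose to reach, as a shift and turn from the pose commanded when the call began; what a row does not reach only later rows make up. A row lasts 1/10 s, in which the tool goes at most 50 mm and 8.59 degrees, less where a joint would pass 70% of its speed; a pose out of reach is approached as far as the arm can. A call with a gripper value outside its range is refused whole. The fingers move at their own pace and stop on an object; "grip_force" is the grip in N (left out, the last holds). Time passes only in rows, so rows that repeat a pose let the fingers close. It gives the time, the measured TCP pose, the force and the opening at its end, in the units of the state.
- r.sense(): the state, without advancing time (a new reading comes with each control period).
- r.get_image(name): name is "scene" or "side" or "wrist"; returns (picture, depth): 400x640x3 uint8, red, green, blue; 400x640 float32, mm along the optical axis (not along the pixel's ray), 0 where there is no reading.
- r.camera_params(name): a dict with "fovy" (degrees; the focal length in pixels is half the picture's height over the tangent of half this angle, whatever the lens; pixels are square), "cx", "cy" (the principal point, pixels), "cam_to_world" (4x4, takes a point from camera to world coordinates). Camera axes: x right, y down, z forward; pixel columns grow to the right and rows downward; lengths in mm; the calibration is good to about 2 mm. A picture is of the moment at which its call begins: read the wrist's pose just before it. camera_params takes no time and is no camera call; for the wrist camera it gives the pose at the moment of the call.
- r.sign_off(): hands the job in, once; it reports no verdict.
The state is a dict: "time_s": time; "joint_positions": joint angles; "qvel": joint speeds; "tau": joint torques, N m; "tcp_pos": TCP position; "ee_rot": TCP orientation; "ft_force": force on the tool from outside, world axes, zero at the start; "torque": the same for the moment, N m; "finger_gap": finger opening in mm.
Only numpy, scipy, OpenCV 4.12 (cv2) and the standard library are available. Lean on these libraries where they do the work, as an engineer would, in place of code of your own. Each camera call takes 0.05 s, during which the arm holds its last target.

### The job

Sort the three square steel tray pillars by length, using the slots of the white gauges: each pillar must end lying flat, fully down in the slot that it just fills. The short one has been put away in the longest slot by mistake, so it has to move to its own slot; the other two lie on the worktop. Leave everything else where it is.

Things in the scene. Friction and masses are not known exactly. Their poses are not given: they have to be found in the camera images.
- short_mid (a point): short pillar: plain bright steel bar of square section 12x12 mm, 60 mm long, edges rounded, 60 g or so, loose. The point is its very centre (6 mm above what it lies on); x runs along its length; both ends alike. At the start it lies flat in the wrong slot, that of gauge_long, centre within 3 mm of the slot's middle.
- medium_mid (a point): medium pillar: plain bright steel bar of square section 12x12 mm, 75 mm long, edges rounded, 60 g or so, loose. The point is its very centre (6 mm above what it lies on); x runs along its length; both ends alike. At the start it lies flat on the worktop to the left of the rack (+y), in front of the fixed sealing machine, its front at about x = 0.56, its top under 0.13 high.
- long_mid (a point): long pillar: plain bright steel bar of square section 12x12 mm, 90 mm long, edges rounded, 60 g or so, loose. The point is its very centre (6 mm above what it lies on); x runs along its length; both ends alike. At the start it lies flat on the worktop to the left of the rack (+y), in front of the fixed sealing machine, its front at about x = 0.56, its top under 0.13 high.
- gauge_short: short gauge: white fixed block 120 (x) x 40 (y) x 22 mm high, one straight open-topped slot along x, 68 long, 16 wide: 60 mm pillar plus 4 play at each end, 2 at each side. Slot floor 12 mm above the underside; top 4 mm of slot flares at 45 degrees. A 40 mm finger gap (x -20 to +20) cuts across the full width down to a 4 mm foot. Origin: centre of underside, z up.
- slot_short (a point): point 18 mm above the origin of the short gauge, where the centre of its pillar is when seated; x along the slot, z up. Fingers of a gripper can straddle a pillar here in the finger gap, closing across the slot.
- gauge_medium: medium gauge: white fixed block 120 (x) x 40 (y) x 22 mm high, one straight open-topped slot along x, 83 long, 16 wide: 75 mm pillar plus 4 play at each end, 2 at each side. Slot floor 12 mm above the underside; top 4 mm of slot flares at 45 degrees. A 40 mm finger gap (x -20 to +20) cuts across the full width down to a 4 mm foot. Origin: centre of underside, z up.
- slot_medium (a point): point 18 mm above the origin of the medium gauge, where the centre of its pillar is when seated; x along the slot, z up. Fingers of a gripper can straddle a pillar here in the finger gap, closing across the slot.
- gauge_long: long gauge: white fixed block 120 (x) x 40 (y) x 22 mm high, one straight open-topped slot along x, 98 long, 16 wide: 90 mm pillar plus 4 play at each end, 2 at each side. Slot floor 12 mm above the underside; top 4 mm of slot flares at 45 degrees. A 40 mm finger gap (x -20 to +20) cuts across the full width down to a 4 mm foot. Origin: centre of underside, z up.
- slot_long (a point): point 18 mm above the origin of the long gauge, where the centre of its pillar is when seated; x along the slot, z up. Fingers of a gripper can straddle a pillar here in the finger gap, closing across the slot.
- rack: fixed thin steel plate 134x206x3 mm on four 3 mm feet that carries the three gauges (their undersides are 6 mm above the worktop). Origin at its centre, level with the worktop, x along the slots, y across them. The gauges stand side by side 75 mm apart in y, finger gaps in line, in any order, and look alike but for the length of their slots.
- tape_roll: bystander: roll of tan masking-type tape lying flat, 65 across and 19 high, in mm; origin at its underside.
- timer: bystander: small white timer with three buttons, 66x66x19 mm; origin at its underside.
- haemostat: bystander: steel haemostat lying flat, 158x63x9 mm; origin at its underside.

How it is judged (in metres and radians):
At the end, for the whole second after the job is handed in: Each pillar lies at rest in the gauge slot of its own length, fully down: centre within 6 mm along and 3.5 mm across the slot's middle, within 2.5 mm of the seated height (18 mm above the gauge's underside), parallel to the slot within 4 degrees (x of short_mid in the frame of gauge_short between -0.006 and 0.006 m and y of short_mid in the frame of gauge_short between -0.0035 and 0.0035 m and z of short_mid in the frame of gauge_short between 0.0155 and 0.0205 m and angle between the x axis of short_mid and the x axis of gauge_short, either way round below 0.07 rad and linear speed of each of pillar_short, pillar_medium, pillar_long below 0.02 m/s and x of medium_mid in the frame of gauge_medium between -0.006 and 0.006 m and y of medium_mid in the frame of gauge_medium between -0.0035 and 0.0035 m and z of medium_mid in the frame of gauge_medium between 0.0155 and 0.0205 m and angle between the x axis of medium_mid and the x axis of gauge_medium, either way round below 0.07 rad and x of long_mid in the frame of gauge_long between -0.006 and 0.006 m and y of long_mid in the frame of gauge_long between -0.0035 and 0.0035 m and z of long_mid in the frame of gauge_long between 0.0155 and 0.0205 m and angle between the x axis of long_mid and the x axis of gauge_long, either way round below 0.07 rad); the robot touches nothing.
It fails at once if the tape roll is shifted by more than 3 cm (distance of tape_roll from where it was at the start of the episode above 0.03 m).
It fails at once if the timer is shifted by more than 3 cm (distance of timer from where it was at the start of the episode above 0.03 m).
It fails at once if the haemostat is shifted by more than 3 cm (distance of haemostat from where it was at the start of the episode above 0.03 m).
It also fails if it takes over 72 s, if anything falls off the work surface, if the arm or the gripper's body presses on something with over 40 N, if the wrist force passes 120 N, or if a joint passes its speed limit or range.

## Working session

There is one attempt and no reset: what is moved stays moved. The work goes in short steps, Python scripts to look and compute and a tool call to move; the robot and the scene stay as the last step left them, time stands still between calls to the robot, and variables do not carry over. Pictures are saved under pics/ and viewed, and the job is handed in when it is done.

Besides the shell and the picture viewer there is one more tool, called after "Emit:" as a command line: name --pt "numbers of a row" for each row, then --argument value for the rest. step_arm: Moves the arm, as the interface text tells. Its arguments: {"type":"object","properties":{"commands":{"type":"array"},"grip_force":{"type":"number"}},"required":["commands"]}

```bash
ls; mkdir -p pics; cat > h.py <<'E'
import numpy as np, cv2
from station import r
def snap(name,fn):
    p=r.camera_params(name); im,d=r.get_image(name)
    cv2.imwrite('pics/%s.png'%fn,im[:,:,::-1]); np.savez('pics/%s.npz'%fn,im=im,d=d,T=np.array(p['cam_to_world']),fovy=p['fovy'],cx=p['cx'],cy=p['cy'])
    return im,d,p
def load(fn): return np.load('pics/%s.npz'%fn)
def ray(q,u,v):
    f=200/np.tan(np.radians(float(q['fovy']))/2)
    c=np.array([(u-q['cx'])/f,(v-q['cy'])/f,1.0]); T=q['T']
    return T[:3,3],T[:3,:3]@c
def onplane(q,u,v,z):
    o,d=ray(q,u,v); return o+d*(z-o[2])/d[2]
def pt(q,u,v,depth):
    o,d=ray(q,u,v); return o+d*depth
E
python3 - <<'E'
from h import *
for n in ['scene','side','wrist']:
    im,d,p=snap(n,n+'0'); print(n,p['fovy'],p['cx'],p['cy'],np.round(p['cam_to_world'],3).tolist())
print(r.sense())
E
```

```text
pics
scene 57.212344650302605 316.83097693468886 196.5821433295702 [[-0.829, -0.42, 0.369, 146.035], [-0.559, 0.643, -0.523, 529.539], [-0.018, -0.64, -0.768, 895.091], [0.0, 0.0, 0.0, 1.0]]
side 57.36666501719782 316.5954938024936 195.91476501898174 [[-1.0, -0.025, 0.003, 532.228], [-0.012, 0.357, -0.934, 992.97], [0.022, -0.934, -0.358, 452.727], [0.0, 0.0, 0.0, 1.0]]
wrist 67.88603703141378 319.7035946551082 197.77145599022936 [[0.313, 0.915, 0.254, 100.714], [0.95, -0.301, -0.087, 520.392], [-0.003, 0.268, -0.963, 371.875], [0.0, 0.0, 0.0, 1.0]]
{'time_s': 0.15, 'joint_positions': array([ 1.02759635e+00,  3.13355368e-01,  1.49822501e+00,  2.88890588e-06,
        1.33099068e+00, -2.23403370e-01]), 'qvel': array([-0.0002093 , -0.00102309, -0.00142867, -0.00061415, -0.00278275,
       -0.00060283]), 'tau': array([ 8.70302665e-04, -4.12370574e+01, -2.59798586e+01, -2.71129056e-04,
        3.23551852e-03,  3.49685124e-06]), 'tcp_pos': array([164.9719178 , 498.23436936, 244.86332202]), 'ee_rot': array([-1.84255464e-04,  1.59218126e-01,  9.87243308e-01, -4.53179104e-04]), 'ft_force': array([-1.32741182,  0.22798947,  0.66083879]), 'torque': array([-0.03291715, -0.01987511,  0.0179065 ]), 'finger_gap': 85.23850582052792}
```

View pics/scene0.png

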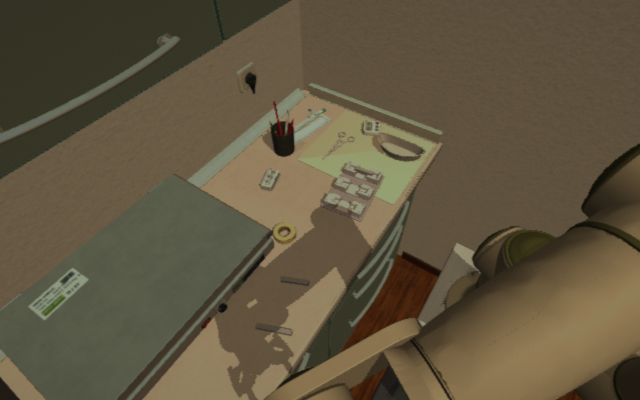

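View pics/side0.png

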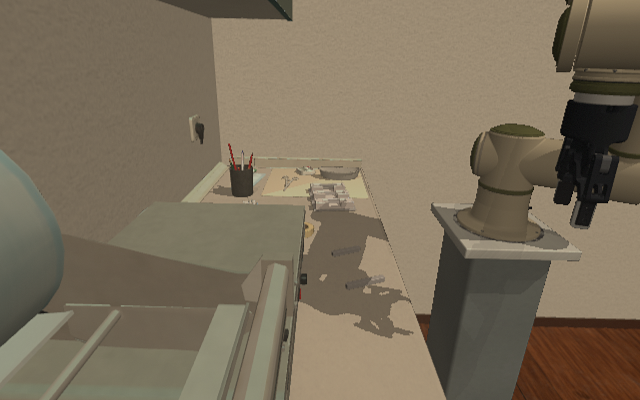

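View pics/wrist0.png

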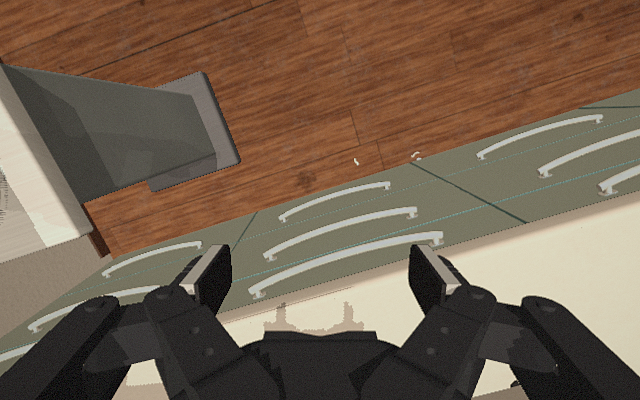

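```bash
python3 - <<'E'
from h import *
q=load('scene0'); im=q['im'][:,:,::-1]
a=cv2.resize(im[100:230,230:450],None,fx=3.6,fy=3.6,interpolation=cv2.INTER_CUBIC)
b=cv2.resize(im[255:350,235:335],None,fx=5,fy=5,interpolation=cv2.INTER_CUBIC)
cv2.imwrite('pics/cA.png',a);cv2.imwrite('pics/cB.png',b)
for n,u,v in [('p1',294,281),('p2',273,329),('p1l',282,279),('p1r',308,283),('p2l',257,326),('p2r',291,332),('tape',284,222),('g1',362,172),('g2',354,188),('g3',344,206),('tim?',270,180),('tim2',372,128),('mach',270,235)]:
    print(n,q['d'][v,u],pt(q,u,v,q['d'][v,u]).round(1),onplane(q,u,v,12).round(1))
E
```

```text
p1 967.99133 [459.4 200.3   9.8] [458.6 201.1  12. ]
p2 887.36597 [426.6 330.9  10.1] [426.  331.3  12. ]
p1l 969.7278 [488.5 214.1  12.2] [488.6 214.   12. ]
p1r 971.6049 [427.6 181.8   2.5] [424.6 185.5  12. ]
p2l 890.76324 [463.  347.2  12.1] [463.  347.1  12. ]
p2r 881.5417 [385.9 312.6  10.6] [385.5 313.   12. ]
tape 1078.1704 [592.3  67.7  20.5] [596.7  63.2  12. ]
g1 1196.5917 [ 498.9 -230.3   24.4] [ 504.  -241.1   12. ]
g2 1170.6481 [ 491.  -166.7   11. ] [ 490.6 -165.9   12. ]
g3 1125.5093 [479.9 -87.1  10.3] [479.3 -86.   12. ]
tim? 1186.7533 [732.  -41.   20.2] [737.5 -46.3  12. ]
tim2 1344.1406 [ 579.8 -448.2   19.6] [ 583.6 -456.7   12. ]
mach 968.2156 [563.  157.5  88.4] [602.5 122.3  12. ]
```

View pics/cA.png

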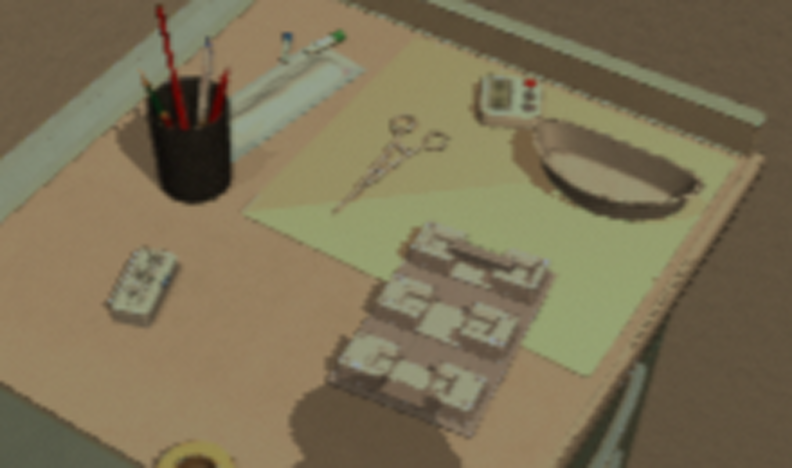

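View pics/cB.png

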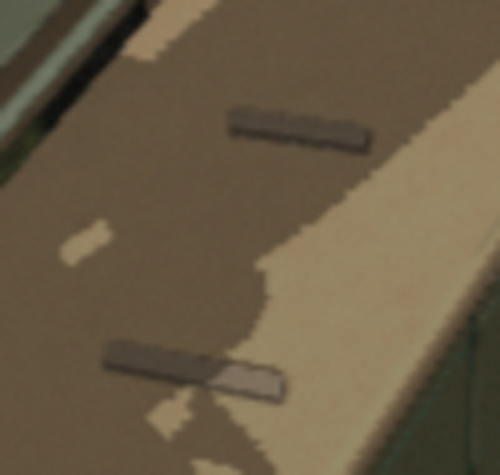

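Emit:
step_arm --pt "0.06 0.03 -0.025 0 0.08" --pt "0.06 0.06 -0.05 0 0.16" --pt "0.06 0.09 -0.08 0 0.24" --pt "0.06 0.12 -0.105 0 0.32" --pt "0.06 0.15 -0.13 0 0.4" --pt "0.06 0.18 -0.16 -0.01 0.48" --pt "0.06 0.21 -0.185 -0.02 0.56" --pt "0.06 0.24 -0.21 -0.035 0.64" --pt "0.06 0.265 -0.233 -0.045 0.72" --pt "0.06 0.265 -0.233 -0.045 0.77" --pt "0.06 0.265 -0.233 -0.045 0.77" --pt "0.06 0.265 -0.233 -0.045 0.77"

```text
time_s: 1.35
tcp_pos: [429.8, 265.6, 200.3]
ee_rot: [-0.0, -0.223, 0.975, 0.0]
ft_force: [0.3, -0.0, -0.0]
finger_gap: 59.8
```

```bash
python3 - <<'E'
from h import *
im,d,p=snap('wrist','w1'); s=r.sense(); print(s['time_s'],s['tcp_pos'],s['ee_rot'],s['joint_positions'].round(2))
E
```

```text
1.4 [429.70735125 265.80960866 200.46744069] [ 1.03905862e-04 -2.22985546e-01  9.74821744e-01  6.05629440e-05] [ 0.32  0.31  1.62  0.    1.21 -1.7 ]
```

View pics/w1.png

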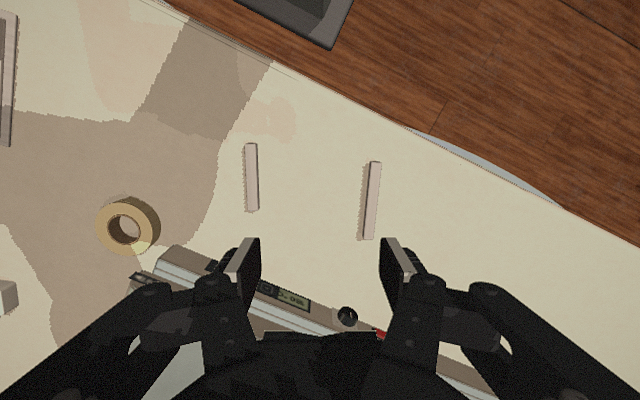

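```bash
cat >> h.py <<'E'
def world(q):
    d=q['d']; v,u=np.indices(d.shape); f=200/np.tan(np.radians(float(q['fovy']))/2)
    c=np.stack([(u-q['cx'])/f*d,(v-q['cy'])/f*d,d],-1); T=q['T']
    P=c@T[:3,:3].T+T[:3,3]; P[d==0]=np.nan; return P
E
python3 - <<'E'
from h import *
q=load('w1'); P=world(q)
for n,(u0,u1,v0,v1) in {'p1':(225,275,125,225),'p2':(345,392,145,250)}.items():
    W=P[v0:v1,u0:u1]; z=W[...,2]; tab=np.nanmedian(z[z<5]); 
    print(n,'table z',tab,'top',np.nanpercentile(z,[50,90,95,99]).round(1))
    m=(z>tab+8)&(z<tab+18)
    n_,lab,st,_=cv2.connectedComponentsWithStats(m.astype(np.uint8)); i=1+st[1:,4].argmax(); m=lab==i
    vv,uu=np.nonzero(m)
    X=np.array([onplane(q,u+u0,v+v0,12)[:2] for u,v in zip(uu,vv)])
    print(m.sum(),cv2.minAreaRect(X.astype(np.float32)), 'mean',X.mean(0))
    w=np.linalg.svd(X-X.mean(0),full_matrices=False)[2][0]; print('ang',np.degrees(np.arctan2(w[1],w[0])), 'z',np.median(z[m]))
    cv2.imwrite('pics/c_%s.png'%n,cv2.resize(q['im'][v0:v1,u0:u1,::-1],None,fx=5,fy=5,interpolation=0))
E
```

```text
p1 table z -1.5162524444845644 top [-1.3 10.  10.7 11.5]
769 ((459.53863525390625, 197.9393768310547), (73.9439697265625, 12.430262565612793), 24.60546112060547) mean [458.57764819 197.43738393]
ang 24.25888674837581 z 10.307864666319745
p2 table z -1.798961016246949 top [ -1.5  10.3  11.  200.8]
864 ((426.6144714355469, 327.6972351074219), (89.73841857910156, 12.332756996154785), 22.477460861206055) mean [425.19585442 327.11325339]
ang 22.61719984778696 z 10.052967150712561
```

View pics/c_p1.png

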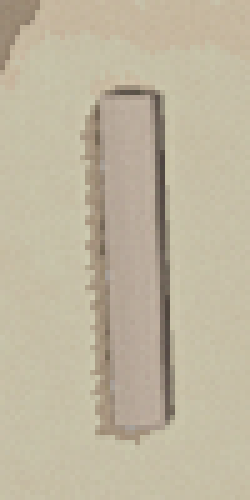

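View pics/c_p2.png

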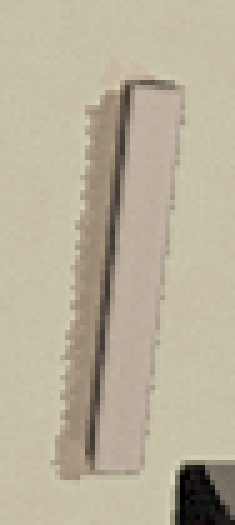

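Emit:
step_arm --pt "0.06 0.007 -0.043 0 -0.03" --pt "0.06 0.014 -0.086 0 -0.06" --pt "0.06 0.021 -0.129 0 -0.1" --pt "0.06 0.028 -0.172 0 -0.13" --pt "0.06 0.035 -0.215 0 -0.16" --pt "0.06 0.042 -0.258 0 -0.2" --pt "0.06 0.05 -0.3 0 -0.23" --pt "0.06 0.057 -0.343 0 -0.26" --pt "0.06 0.064 -0.386 0 -0.3" --pt "0.06 0.07 -0.426 0 -0.318" --pt "0.06 0.07 -0.426 0 -0.318" --pt "0.06 0.07 -0.426 0 -0.318"

```text
time_s: 2.6
tcp_pos: [500.0, -160.4, 200.3]
ee_rot: [-0.0, -0.066, 0.998, 0.0]
ft_force: [0.3, 0.7, -0.3]
finger_gap: 60.2
```

```bash
python3 - <<'E'
from h import *
im,d,p=snap('wrist','w2'); s=r.sense(); print(s['time_s'],s['tcp_pos'],s['ee_rot'],s['joint_positions'].round(2))
E
```

```text
2.65 [ 500.03215513 -159.71857572  200.37514751] [-1.72817494e-05 -6.62585028e-02  9.97802482e-01  1.31674869e-04] [-0.53  0.35  1.57  0.    1.22 -2.24]
```

View pics/w2.png

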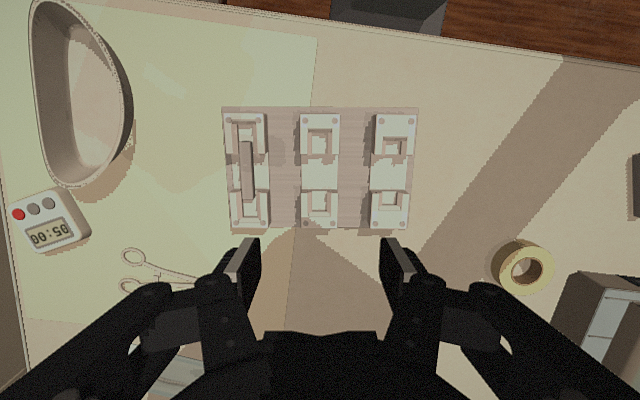

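```bash
python3 - <<'E'
from h import *
q=load('w2'); P=world(q)
z=P[...,2]
print('table',np.nanmedian(z[120:200,440:500]),'gauge tops',[np.nanmedian(z[a:b,c:d]).round(1) for a,b,c,d in [(115,124,228,262),(115,124,305,335),(115,124,382,410)]])
top=np.nanmedian(z[115:124,228:262])
m=(z>top-2.0)&(z<top+3); m[:,:210]=0;m[:,430:]=0;m[235:]=0;m[:100]=0
vis=cv2.resize(q['im'][95:245,205:435,::-1],None,fx=3.4,fy=3.4,interpolation=cv2.INTER_CUBIC);cv2.imwrite('pics/cr.png',vis)
cv2.imwrite('pics/cm.png',cv2.resize(m[95:245,205:435].astype(np.uint8)*255,None,fx=3.4,fy=3.4,interpolation=0))
C=[]
for u0,u1 in [(215,285),(286,352),(358,425)]:
    vv,uu=np.nonzero(m[:,u0:u1]); 
    X=np.array([onplane(q,u+u0,v,28)[:2] for u,v in zip(uu,vv)]).astype(np.float32)
    rc=cv2.minAreaRect(X); print(rc, X.mean(0)); C.append(rc[0])
C=np.array(C); d=C[2]-C[0]; print(np.degrees(np.arctan2(d[1],d[0]))-90,np.linalg.norm(d), np.linalg.norm(C[1]-C[0]))
E
```

```text
table -1.9461214940758396 gauge tops [np.float64(26.3), np.float64(26.4), np.float64(26.2)]
((499.21630859375, -235.953125), (118.18647003173828, 39.6949577331543), 7.131658554077148) [ 494.58054 -236.65514]
((489.97906494140625, -162.41067504882812), (118.70904541015625, 39.551063537597656), 7.120699882507324) [ 485.0051  -163.06819]
((480.6588134765625, -88.88528442382812), (118.2984619140625, 39.63616180419922), 7.143744468688965) [475.72623 -89.49457]
7.19175768480433 148.23403912989332 74.12029826648963
```

View pics/cr.png

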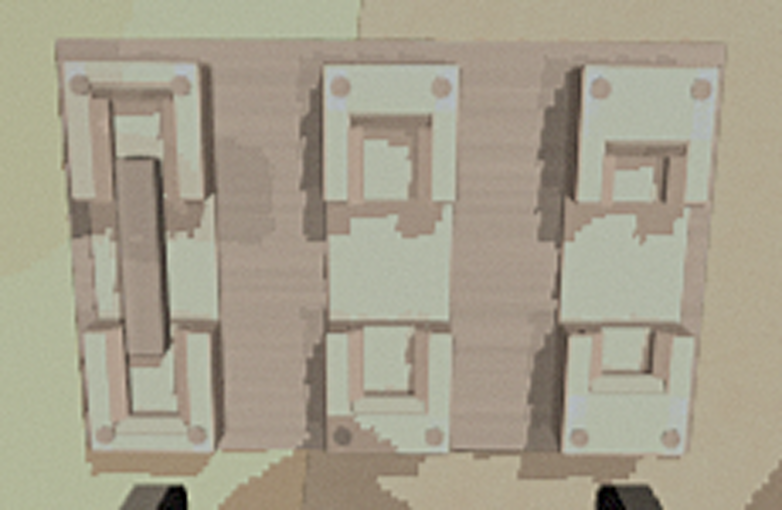

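View pics/cm.png

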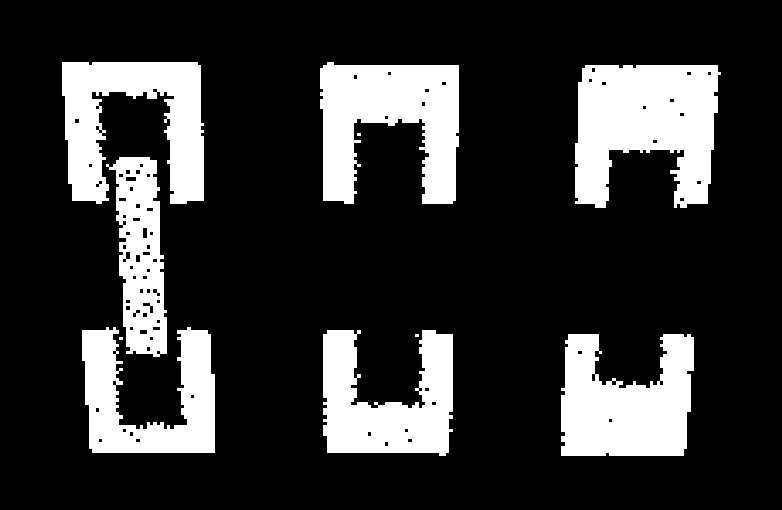

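```bash
cat >> h.py <<'E'
def gauges(q,boxes,dz=-1.85,vr=(100,235)):
    P=world(q); z=P[...,2]; out=[]
    for u0,u1 in boxes:
        m=(z>28+dz-2.2)&(z<28+dz+3.5); m[:vr[0]]=0;m[vr[1]:]=0
        vv,uu=np.nonzero(m[:,u0:u1])
        X=np.array([onplane(q,u+u0,v,28+dz)[:2] for u,v in zip(uu,vv)]).astype(np.float32)
        out.append(cv2.minAreaRect(X))
    return out
E
python3 - <<'E'
from h import *
q=load('w2'); dz=-1.85
G=gauges(q,[(215,285),(286,352),(358,425)])
for g in G: print(np.round(g[0],1),np.round(g[1],1),g[2])
# short pillar top: white mask in finger gap + colour; corners from crop picture
c=lambda x,y:(205+x/3.4-.5+.15,95+y/3.4-.5+.15)
pts=[c(115,158),c(159,158),c(126,352),c(166,352)]
X=np.array([onplane(q,u,v,30+dz)[:2] for u,v in pts]); print(X.round(1),X.mean(0))
d=X[2:].mean(0)-X[:2].mean(0);print(np.linalg.norm(d),np.degrees(np.arctan2(d[1],d[0])))
q=load('w1')
for n,(u0,u1,v0,v1) in {'p1':(225,275,125,225),'p2':(345,385,145,245)}.items():
    z=world(q)[...,2][v0:v1,u0:u1]; m=(z>6.5)&(z<16)
    n_,lab,st,_=cv2.connectedComponentsWithStats(m.astype(np.uint8)); m=lab==1+st[1:,4].argmax()
    vv,uu=np.nonzero(m); X=np.array([onplane(q,u+u0,v+v0,12+dz)[:2] for u,v in zip(uu,vv)]); print(n,cv2.minAreaRect(X.astype(np.float32)))
E
```

```text
[ 499.6 -236.3] [118.9  40.1] 7.131666660308838
[ 490.3 -162.4] [119.4  39.8] 7.120704650878906
[481.  -88.5] [119.   40.2] 7.143746852874756
[[ 468.1 -245.8]
 [ 466.4 -233. ]
 [ 526.6 -238.9]
 [ 524.9 -226.7]] [ 496.52331672 -236.12235751]
58.82704959953748 6.413526506824692
p1 ((460.0708923339844, 197.71095275878906), (74.377685546875, 12.503171920776367), 24.605459213256836)
p2 ((427.00604248046875, 328.2667541503906), (90.13871002197266, 12.4045991897583), 22.438739776611328)
```

Emit:
step_arm --pt "0.05 -0.0015 -0.038 -0.03 -0.008" --pt "0.05 -0.0035 -0.0756 -0.06 -0.008" --pt "0.05 -0.0035 -0.0756 -0.09 -0.008" --pt "0.05 -0.0035 -0.0756 -0.115 -0.008" --pt "0.05 -0.0035 -0.0756 -0.135 -0.008" --pt "0.05 -0.0035 -0.0756 -0.15 -0.008" --pt "0.05 -0.0035 -0.0756 -0.16 -0.008" --pt "0.05 -0.0035 -0.0756 -0.1693 -0.008" --pt "0.05 -0.0035 -0.0756 -0.1693 -0.008" --pt "0 -0.0035 -0.0756 -0.1693 -0.008" --pt "0 -0.0035 -0.0756 -0.1693 -0.008" --pt "0 -0.0035 -0.0756 -0.1693 -0.008" --pt "0 -0.0035 -0.0756 -0.1693 -0.008" --pt "0 -0.0035 -0.0756 -0.1693 -0.008" --pt "0 -0.0035 -0.0756 -0.1693 -0.008" --pt "0 -0.0035 -0.0756 -0.1693 -0.008" --grip_force 40

```text
time_s: 4.25
tcp_pos: [496.9, -236.4, 31.8]
ee_rot: [0.0, -0.062, 0.998, -0.0]
ft_force: [-0.6, 0.0, 5.6]
finger_gap: 10.5
```

Emit:
step_arm --pt "0 0 0 0 0" --pt "0 0 0 0 0"

```text
time_s: 4.45
tcp_pos: [496.9, -236.4, 31.8]
ee_rot: [0.0, -0.062, 0.998, -0.0]
ft_force: [-0.3, 1.3, 6.2]
finger_gap: 10.4
```

```bash
python3 - <<'E'
from h import *
im,d,p=snap('wrist','w3'); s=r.sense(); print(s['time_s'],s['tcp_pos'],s['finger_gap'],s['ft_force'],s['joint_positions'].round(2))
cv2.imwrite('pics/w3c.png',cv2.resize(im[170:400,200:440,::-1],None,fx=2.6,fy=2.6))
E
```

```text
4.5 [ 496.87802987 -236.41961929   31.7546187 ] 10.732371763971244 [-0.51031054  0.79292487  5.18866209] [-0.66  0.63  1.64  0.    0.88 -2.35]
```

View pics/w3c.png

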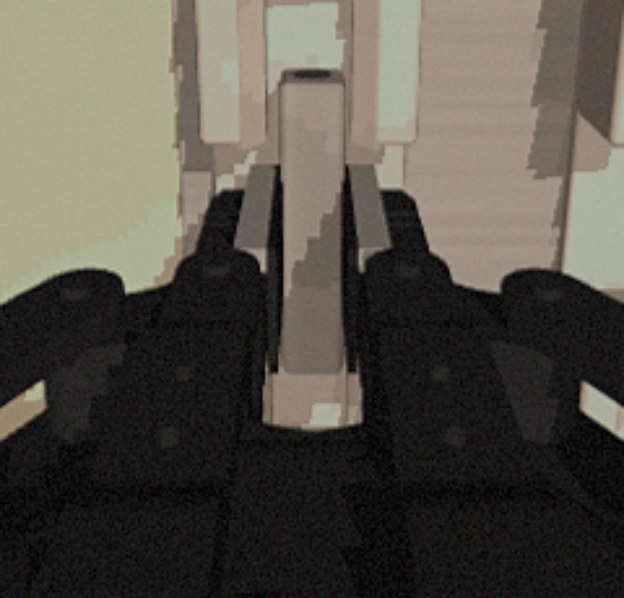

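```bash
python3 - <<'E'
from h import *
q=load('w3'); 
P=world(q);print('bar z',np.nanmedian(P[215:300,313:326,2]),'gauge top z',np.nanmedian(P[172:215,280:290,2]))
c=lambda x,y:(200+(x+.5)/2.6-.5,170+(y+.5)/2.6-.5)
dz=-1.85
X=np.array([onplane(q,*c(*p),30+dz)[:2] for p in [(281,82),(344,82),(283,366),(343,366)]])
t=np.array([496.9,-236.4]); a=np.radians(7.1); R=np.array([[np.cos(a),np.sin(a)],[-np.sin(a),np.cos(a)]])
print(((X-t)@R.T).round(1), ((X.mean(0)-t)@R.T).round(2))
E
```

```text
bar z 28.403989304108308 gauge top z 26.467919149460684
[[-29.7  -5. ]
 [-29.7   6.1]
 [ 28.3  -5.2]
 [ 28.3   6.6]] [-0.7   0.64]
```

Emit:
step_arm --pt "0 0 0 0.01 0" --pt "0 0 0 0.03 0" --pt "0 0 0 0.055 0" --pt "0 -0.003 0.03 0.06 0" --pt "0 -0.006 0.06 0.06 0" --pt "0 -0.009 0.09 0.06 0" --pt "0 -0.012 0.12 0.06 0" --pt "0 -0.0148 0.1472 0.06 0" --pt "0 -0.0148 0.1472 0.045 0" --pt "0 -0.0148 0.1472 0.035 0" --pt "0 -0.0148 0.1472 0.035 0" --pt "0 -0.0148 0.1472 0.035 0"

```text
time_s: 5.7
tcp_pos: [481.9, -89.5, 66.2]
ee_rot: [-0.0, -0.062, 0.998, -0.0]
ft_force: [0.2, 0.8, -1.1]
finger_gap: 10.7
```

```bash
python3 - <<'E'
from h import *
im,d,p=snap('wrist','w4'); s=r.sense(); print(s['time_s'],s['tcp_pos'],s['finger_gap'],s['ft_force'],s['joint_positions'].round(2))
cv2.imwrite('pics/w4c.png',cv2.resize(im[140:370,200:440,::-1],None,fx=2.6,fy=2.6))
E
```

```text
5.75 [482.00709564 -89.57781434  66.38578573] 10.644698727811205 [ 0.02460306 -0.40179737 -0.12251977] [-0.42  0.47  1.8  -0.    0.87 -2.12]
```

View pics/w4c.png

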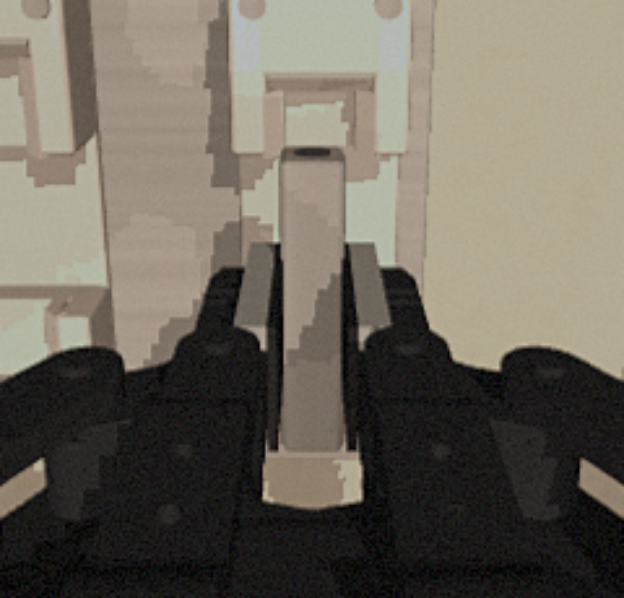

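```bash
cat >> h.py <<'E'
def rel(q,px,z,t,yaw=7.1,dz=-1.85):
    a=np.radians(yaw); R=np.array([[np.cos(a),np.sin(a)],[-np.sin(a),np.cos(a)]])
    X=np.array([onplane(q,*p,z+dz)[:2] for p in px]); return (X-np.array(t))@R.T
E
python3 - <<'E'
from h import *
q=load('w4'); 
c=lambda x,y:(200+(x+.5)/2.6-.5,140+(y+.5)/2.6-.5)
t=[481.9,-89.5]
print(rel(q,[c(x,y) for x,y in [(266,74),(377,74),(264,150),(378,150),(232,150),(408,150)]],28,t).round(1))
P=world(q); zb=np.nanmedian(P[215:270,313:326,2]); print(zb)
print(rel(q,[c(x,y) for x,y in [(281,158),(344,158),(283,446),(343,446)]],zb,t,dz=0).round(1))
E
```

```text
[[-38.7  -9.7]
 [-38.7  14.6]
 [-21.5 -10.4]
 [-21.5  15.2]
 [-21.5 -17.6]
 [-21.5  21.9]]
62.87278828483265
[[-30.2  -5. ]
 [-30.2   6.1]
 [ 28.6  -5.2]
 [ 28.5   6.6]]
```

Emit:
step_arm --pt "0 -0.0002 0.0015 0 0" --pt "0 -0.0002 0.0015 -0.01 0" --pt "0 -0.0002 0.0015 -0.018 0" --pt "0 -0.0002 0.0015 -0.022 0" --pt "0 -0.0002 0.0015 -0.026 0" --pt "0 -0.0002 0.0015 -0.03 0" --pt "0 -0.0002 0.0015 -0.032 0" --pt "0 -0.0002 0.0015 -0.034 0" --pt "0 -0.0002 0.0015 -0.034 0" --pt "0 -0.0002 0.0015 -0.034 0"

```text
time_s: 6.75
tcp_pos: [481.6, -87.5, 32.1]
ee_rot: [0.0, -0.062, 0.998, -0.0]
ft_force: [0.4, 0.5, 0.1]
finger_gap: 10.9
```

```bash
python3 - <<'E'
from h import *
im,d,p=snap('wrist','w5'); s=r.sense(); print(s['time_s'],s['tcp_pos'],s['finger_gap'],s['ft_force'],s['torque'])
cv2.imwrite('pics/w5c.png',cv2.resize(im[140:370,200:440,::-1],None,fx=2.6,fy=2.6))
E
```

```text
6.8 [481.6087545  -87.53565639  32.0934505 ] 11.078505408619636 [-0.57882091  0.0892063  -0.30786666] [ 0.00749092  0.04454619 -0.038633  ]
```

View pics/w5c.png

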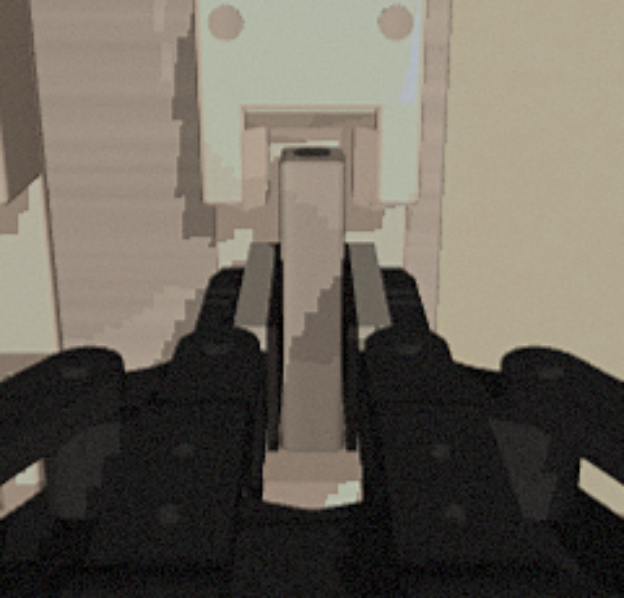

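Emit:
step_arm --pt "0.04 0 0 -0.0005 0" --pt "0.04 0 0 -0.0005 0" --pt "0.04 0 0 -0.0005 0" --pt "0.04 0 0 0 0" --pt "0.04 0 0 0.02 0" --pt "0.05 0 0 0.05 0" --pt "0.06 0 -0.02 0.09 0" --pt "0.06 0 -0.04 0.12 0" --pt "0.06 0 -0.06 0.13 0" --pt "0.06 0 -0.07 0.13 0" --pt "0.06 0 -0.07 0.13 0"

```text
time_s: 7.9
tcp_pos: [481.2, -158.1, 161.3]
ee_rot: [-0.0, -0.061, 0.998, 0.0]
ft_force: [-0.9, 0.9, -0.4]
finger_gap: 59.8
```

```bash
python3 - <<'E'
from h import *
im,d,p=snap('wrist','w6'); s=r.sense(); print(s['time_s'],s['tcp_pos'],s['finger_gap'],s['ft_force'])
E
```

```text
7.95 [ 481.05880648 -157.20087327  160.88097832] 59.983540006436634 [-0.65665308 -0.60809241  0.05985551]
```

View pics/w6.png

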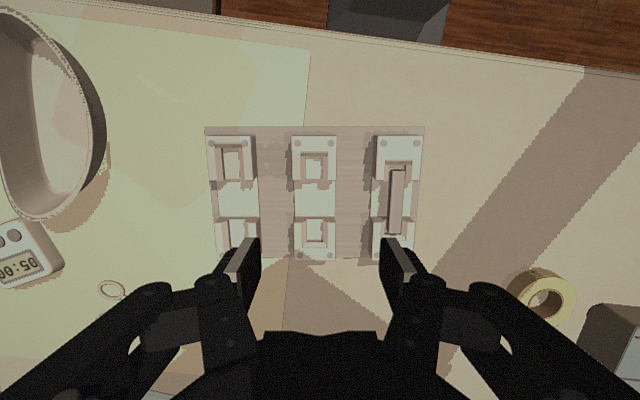

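```bash
python3 - <<'E'
from h import *
q=load('w6'); P=world(q);z=P[...,2]
print('table',np.nanmedian(z[150:200,440:480]),'tops',np.nanmedian(z[138:150,385:412]),np.nanmedian(z[138:148,300:330]),'bar',np.nanmedian(z[175:225,394:400]),np.nanmedian(z[172:180,394:402]),np.nanmedian(z[222:230,390:398]))
cv2.imwrite('pics/cr6.png',cv2.resize(q['im'][120:265,200:430,::-1],None,fx=3.4,fy=3.4,interpolation=cv2.INTER_CUBIC))
cv2.imwrite('pics/cr6b.png',cv2.resize(q['im'][125:265,360:430,::-1],None,fx=4.2,fy=4.2,interpolation=cv2.INTER_CUBIC))
E
```

```text
table -1.896453996826125 tops 26.162537404017627 26.301246612474728 bar 28.25483973592202 28.195507448341658 28.3297407407332
```

View pics/cr6.png

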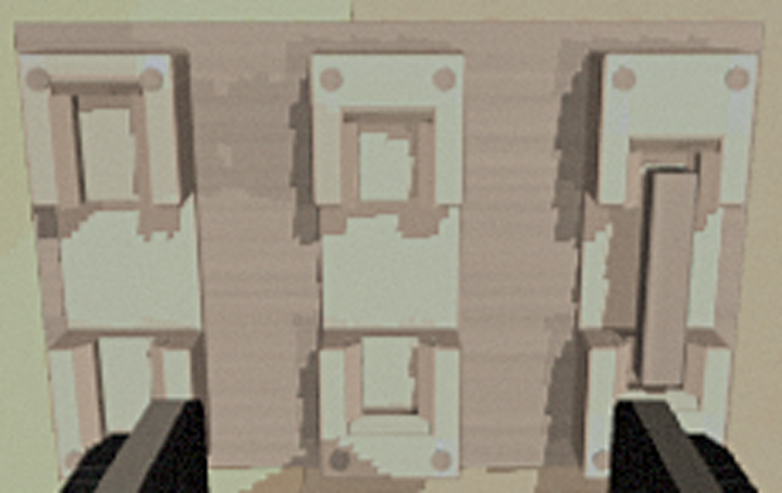

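View pics/cr6b.png

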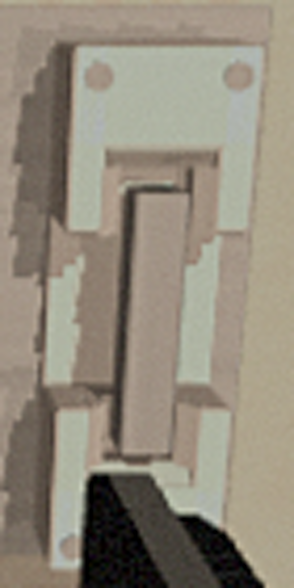

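```bash
python3 - <<'E'
from h import *
q=load('w6'); c=lambda x,y:(360+(x+.5)/4.2-.5,125+(y+.5)/4.2-.5)
t=[481.1,-157.6]
A=rel(q,[c(*p) for p in [(134,192),(188,192),(122,455),(170,455)]],30,t); print('bar',A.round(1),A.mean(0))
B=rel(q,[c(*p) for p in [(106,150),(218,150),(69,45),(269,45)]],28,t); print('flare end & block end',B.round(1))
C=rel(q,[c(*p) for p in [(195,485)]],28,t); print('far flare end',C.round(1))
c=lambda x,y:(200+(x+.5)/3.4-.5,120+(y+.5)/3.4-.5)
M=rel(q,[c(*p) for p in [(343,107),(435,107),(348,434),(429,434),(311,52),(465,52),(320,475),(459,475)]],28,t); print('medium',M.round(1),M[:4].mean(0),M[4:].mean(0))
L=rel(q,[c(*p) for p in [(47,80),(145,80),(20,52),(177,52)]],28,t); print('long',L.round(1))
E
```

```text
bar [[-20.6  63.5]
 [-20.6  74.8]
 [ 38.9  64.6]
 [ 38.9  75.3]] [ 9.12787334 69.55940034]
flare end & block end [[-29.2  57.5]
 [-29.2  81.1]
 [-50.9  48.6]
 [-50.9  89.8]]
far flare end [[47.  82.1]]
medium [[-37.3 -17. ]
 [-37.3   6.8]
 [ 54.5 -17.2]
 [ 54.5   5.7]
 [-51.2 -24.9]
 [-51.2  14.3]
 [ 67.3 -25.4]
 [ 67.2  14.3]] [ 8.58584567 -5.42356093] [ 8.00094679 -5.4069609 ]
long [[-44.2 -92.8]
 [-44.2 -67.6]
 [-51.3 -99. ]
 [-51.2 -59. ]]
```

Emit:
step_arm --pt "0.06 -0.002 0.04 0 0.03" --pt "0.06 -0.005 0.085 0 0.07" --pt "0.06 -0.008 0.13 0 0.11" --pt "0.06 -0.011 0.175 0 0.15" --pt "0.06 -0.013 0.22 0 0.19" --pt "0.06 -0.016 0.265 0 0.23" --pt "0.06 -0.019 0.31 -0.02 0.27" --pt "0.06 -0.0215 0.35 -0.045 0.304" --pt "0.06 -0.0215 0.356 -0.072 0.304" --pt "0.06 -0.0215 0.356 -0.072 0.304" --pt "0.06 -0.0215 0.356 -0.072 0.304"

```text
time_s: 9.05
tcp_pos: [459.6, 198.5, 89.9]
ee_rot: [-0.001, -0.213, 0.977, 0.0]
ft_force: [0.8, -0.7, 0.3]
finger_gap: 60.1
```

```bash
python3 - <<'E'
from h import *
im,d,p=snap('wrist','w7'); s=r.sense(); print(s['time_s'],s['tcp_pos'],s['ee_rot'],s['finger_gap'],s['ft_force'])
cv2.imwrite('pics/w7c.png',cv2.resize(im[140:370,200:440,::-1],None,fx=2.6,fy=2.6))
E
```

```text
9.1 [460.2512322  198.23610552  90.69996676] [ 2.19715696e-04 -2.12280986e-01  9.77208644e-01 -4.28880055e-05] 59.7648503710694 [-0.34900051 -0.22951241  1.00154417]
```

View pics/w7c.png

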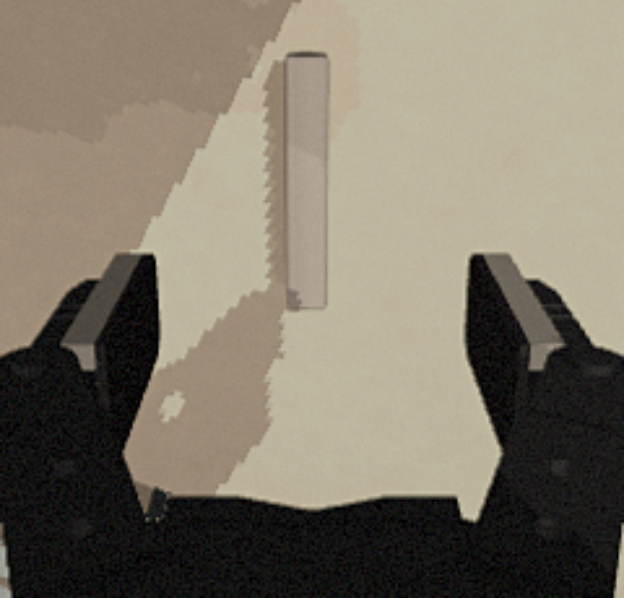

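```bash
python3 - <<'E'
from h import *
q=load('w7'); c=lambda x,y:(200+(x+.5)/2.6-.5,140+(y+.5)/2.6-.5)
A=rel(q,[c(*p) for p in [(287,58),(328,58),(287,308),(327,308)]],12,[459.9,198.5],yaw=24.5); print('bar',A.round(1),A.mean(0))
E
```

```text
bar [[-36.5  -6.3]
 [-36.5   4.8]
 [ 37.4  -6.8]
 [ 37.4   5. ]] [ 0.46723753 -0.80933879]
```

Emit:
step_arm --pt "0.05 0.0005 -0.0011 -0.02 0" --pt "0.05 0.0005 -0.0011 -0.04 0" --pt "0.05 0.0005 -0.0011 -0.055 0" --pt "0.05 0.0005 -0.0011 -0.065 0" --pt "0.05 0.0005 -0.0011 -0.07 0" --pt "0.05 0.0005 -0.0011 -0.073 0" --pt "0.05 0.0005 -0.0011 -0.073 0" --pt "0 0.0005 -0.0011 -0.073 0" --pt "0 0.0005 -0.0011 -0.073 0" --pt "0 0.0005 -0.0011 -0.073 0" --pt "0 0.0005 -0.0011 -0.073 0" --pt "0 0.0005 -0.0011 -0.073 0" --pt "0 0.0005 -0.0011 -0.073 0" --pt "0 0.0005 -0.0011 -0.073 0" --pt "0 0.0005 -0.0011 -0.073 0" --grip_force 40

```text
time_s: 10.6
tcp_pos: [460.8, 197.5, 17.5]
ee_rot: [0.0, -0.213, 0.977, -0.0]
ft_force: [-1.9, -0.4, 6.8]
finger_gap: 10.9
```

Emit:
step_arm --pt "0 0 0 0.01 0" --pt "0 0 0 0.04 0" --pt "0 0.002 -0.02 0.08 -0.02" --pt "0 0.005 -0.06 0.1 -0.05" --pt "0 0.008 -0.105 0.1 -0.1" --pt "0 0.012 -0.15 0.1 -0.15" --pt "0 0.016 -0.195 0.1 -0.2" --pt "0 0.02 -0.24 0.1 -0.25" --pt "0 0.024 -0.285 0.1 -0.29" --pt "0 0.028 -0.325 0.1 -0.304" --pt "0 0.0303 -0.352 0.09 -0.304" --pt "0 0.0303 -0.3593 0.07 -0.304" --pt "0 0.0303 -0.3593 0.05 -0.304" --pt "0 0.0303 -0.3593 0.047 -0.304" --pt "0 0.0303 -0.3593 0.047 -0.304"

```text
time_s: 12.1
tcp_pos: [490.8, -161.7, 64.3]
ee_rot: [-0.0, -0.062, 0.998, 0.0]
ft_force: [-0.8, 0.5, 0.2]
finger_gap: 10.6
```

```bash
python3 - <<'E'
from h import *
im,d,p=snap('wrist','w8'); s=r.sense(); print(s['time_s'],s['tcp_pos'],s['ee_rot'],s['finger_gap'],s['ft_force'])
cv2.imwrite('pics/w8c.png',cv2.resize(im[140:370,200:440,::-1],None,fx=2.6,fy=2.6))
E
```

```text
12.15 [ 491.19984278 -161.83544921   64.88028021] [ 3.49777600e-04 -6.22800766e-02  9.98058622e-01 -2.39572362e-04] 10.434008245149947 [-0.08952603 -0.81950852  0.5794131 ]
```

View pics/w8c.png

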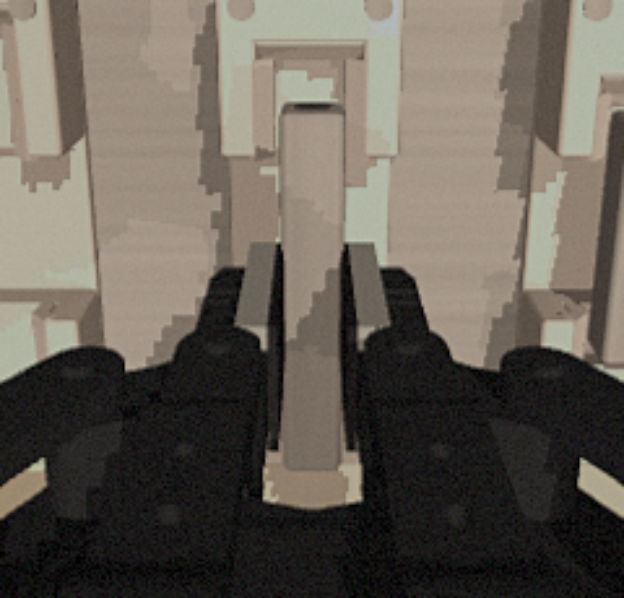

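```bash
python3 - <<'E'
from h import *
q=load('w8'); c=lambda x,y:(200+(x+.5)/2.6-.5,140+(y+.5)/2.6-.5)
t=[491.0,-161.8]; P=world(q); zb=np.nanmedian(P[200:260,313:326,2]); print(zb+1.85)
print(rel(q,[c(*p) for p in [(281,110),(345,110),(284,465),(343,465)]],zb,t,dz=0).round(1))
print(rel(q,[c(*p) for p in [(253,42),(366,42),(250,153),(367,153),(218,155),(399,155)]],28,t).round(1))
E
```

```text
59.04959559479651
[[-38.1  -5. ]
 [-38.1   6.4]
 [ 35.6  -5. ]
 [ 35.6   7. ]]
[[-46.1 -12.1]
 [-46.1  12. ]
 [-21.5 -13.2]
 [-21.5  12.7]
 [-21.  -20.4]
 [-21.1  19.9]]
```

Emit:
step_arm --pt "0 0.0007 -0.0007 0 0" --pt "0 0.0007 -0.0007 -0.008 0" --pt "0 0.0007 -0.0007 -0.014 0" --pt "0 0.0007 -0.0007 -0.018 0" --pt "0 0.0007 -0.0007 -0.022 0" --pt "0 0.0007 -0.0007 -0.026 0" --pt "0 0.0007 -0.0007 -0.0285 0" --pt "0 0.0007 -0.0007 -0.0285 0" --pt "0 0.0007 -0.0007 -0.0285 0"

```text
time_s: 13.05
tcp_pos: [491.6, -162.7, 35.5]
ee_rot: [0.0, -0.062, 0.998, -0.0]
ft_force: [0.1, -0.0, 0.6]
finger_gap: 10.6
```

```bash
python3 - <<'E'
from h import *
im,d,p=snap('wrist','w9'); s=r.sense(); print(s['time_s'],s['tcp_pos'],s['finger_gap'],s['ft_force'])
cv2.imwrite('pics/w9c.png',cv2.resize(im[140:370,200:440,::-1],None,fx=2.6,fy=2.6))
q=load('w9');P=world(q); print(np.nanmedian(P[200:260,313:326,2])+1.85)
E
```

```text
13.1 [ 491.62008417 -162.64174033   35.51575226] 10.847825941574463 [-1.59749829  0.62615049  0.30335504]
30.217335377660497
```

View pics/w9c.png

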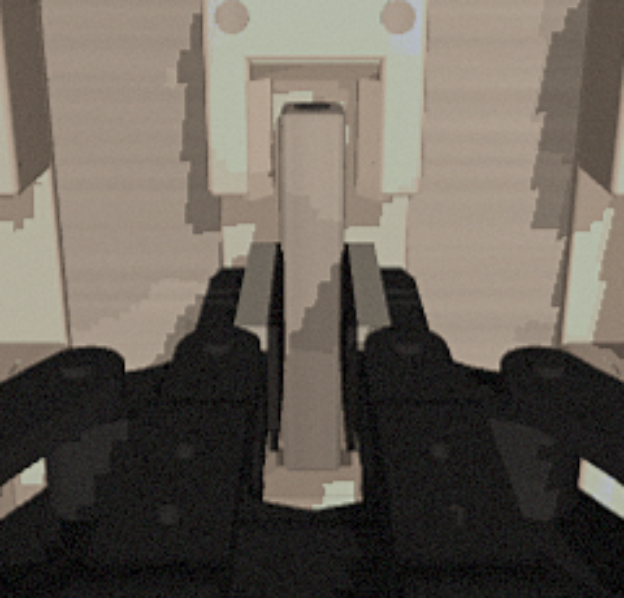

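Emit:
step_arm --pt "0.04 0 0 -0.0005 0" --pt "0.04 0 0 -0.0005 0" --pt "0.04 0 0 -0.0005 0" --pt "0.04 0 0 0 0" --pt "0.04 0 0 0.02 0" --pt "0.05 0 0 0.05 0" --pt "0.06 -0.01 0 0.09 0" --pt "0.06 -0.01 0 0.12 0" --pt "0.06 -0.01 0 0.125 0" --pt "0.06 -0.01 0 0.125 0"

```text
time_s: 14.1
tcp_pos: [481.8, -162.7, 161.0]
ee_rot: [0.001, -0.062, 0.998, -0.0]
ft_force: [0.8, 0.3, -0.7]
finger_gap: 60.4
```

```bash
python3 - <<'E'
from h import *
im,d,p=snap('wrist','w10'); s=r.sense(); print(s['time_s'],s['tcp_pos'],s['finger_gap'],s['ft_force'])
cv2.imwrite('pics/cr10.png',cv2.resize(im[120:275,200:440,::-1],None,fx=3.3,fy=3.3,interpolation=cv2.INTER_CUBIC))
z=world(load('w10'))[...,2]; np.set_printoptions(linewidth=200); print(z[190:240:8,308:330:3].round(1)); print(np.nanmedian(z[140:150,300:330]))
E
```

```text
14.15 [ 481.3324941  -162.44963728  159.85462123] 60.01729222793609 [-1.12776827 -0.05300488 -0.20799562]
[[ 8.   8.  28.4 29.  28.5 28.1  7.3  9.2]
 [ 9.   8.9 28.4 29.  28.1 28.1  8.3  7.3]
 [ 8.5  8.3 29.2 28.4 28.6 28.   8.4  8.4]
 [ 8.4  8.8 30.2 28.4  nan 29.1  7.9  9. ]
 [25.  16.1 27.2 28.3 28.6 28.7 16.2 23.9]
 [24.7 15.9 28.3 28.2 29.7 28.8 16.1 23.5]
 [25.9 16.  27.8 29.2 29.  28.6 16.  23.8]]
26.47007236329145
```

View pics/cr10.png

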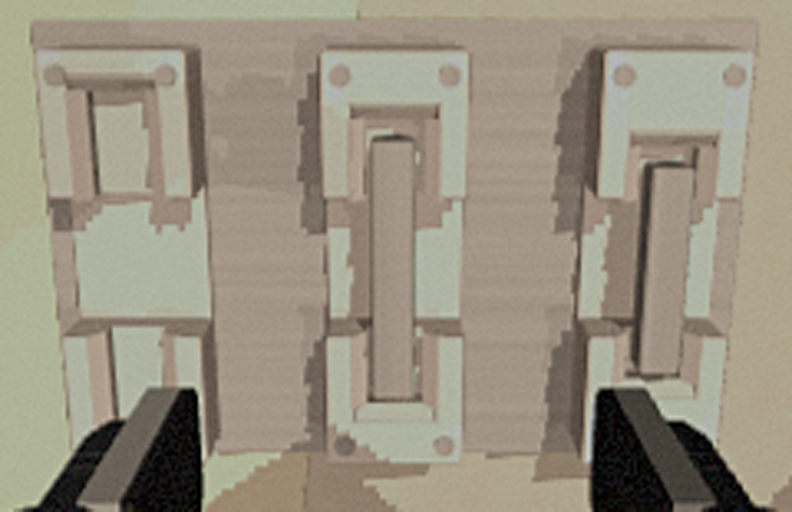

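```bash
python3 - <<'E'
from h import *
q=load('w10'); c=lambda x,y:(200+(x+.5)/3.3-.5,120+(y+.5)/3.3-.5)
t=[481.6,-162.6]
f=lambda P,z:rel(q,[c(*p) for p in P],z,t).round(1).tolist()
print('med bar',f([(372,138),(412,138),(373,398),(411,398)],30)); print('slot',f([(350,106),(440,106),(355,419),(433,419)],28)); print('block',f([(321,49),(467,49),(327,460),(460,460)],28))
print('short bar',f([(654,164),(694,164),(640,374),(678,374)],30)); print('slot',f([(630,135),(718,135),(692,397)],28))
E
```

```text
med bar [[-28.2, -6.5], [-28.2, 4.2], [46.6, -6.6], [46.6, 4.3]]
slot [[-36.4, -12.3], [-36.5, 11.6], [54.1, -11.9], [54.0, 10.8]]
block [[-51.3, -19.7], [-51.3, 18.5], [67.2, -20.3], [67.1, 18.9]]
short bar [[-21.3, 69.0], [-21.4, 79.7], [39.0, 69.4], [39.0, 80.2]]
slot [[-28.8, 62.5], [-28.9, 86.1], [46.9, 85.4]]
```

Emit:
step_arm --pt "0.06 -0.002 0.035 0 0.01" --pt "0.06 -0.007 0.08 0 0.04" --pt "0.06 -0.012 0.125 0 0.07" --pt "0.06 -0.017 0.17 0 0.1" --pt "0.06 -0.022 0.215 0 0.13" --pt "0.06 -0.027 0.26 0 0.16" --pt "0.06 -0.032 0.305 0 0.19" --pt "0.06 -0.037 0.35 0 0.22" --pt "0.06 -0.042 0.395 0 0.25" --pt "0.06 -0.047 0.44 -0.02 0.267" --pt "0.06 -0.0525 0.48 -0.045 0.267" --pt "0.06 -0.0545 0.491 -0.065 0.267" --pt "0.06 -0.0545 0.491 -0.065 0.267" --pt "0.06 -0.0545 0.491 -0.065 0.267"

```text
time_s: 15.55
tcp_pos: [426.8, 327.8, 94.9]
ee_rot: [-0.001, -0.194, 0.981, -0.0]
ft_force: [0.2, 0.8, 1.0]
finger_gap: 59.8
```

```bash
python3 - <<'E'
from h import *
im,d,p=snap('wrist','w11'); s=r.sense(); print(s['time_s'],s['tcp_pos'],s['ee_rot'],s['finger_gap'],s['ft_force'])
cv2.imwrite('pics/w11c.png',cv2.resize(im[140:370,200:440,::-1],None,fx=2.6,fy=2.6))
E
```

```text
15.6 [427.43816614 327.64924795  95.73105171] [-6.07686692e-05 -1.93998092e-01  9.81001900e-01 -9.80773753e-05] 60.1868759228209 [ 0.69986068  0.67374476 -0.02486226]
```

View pics/w11c.png

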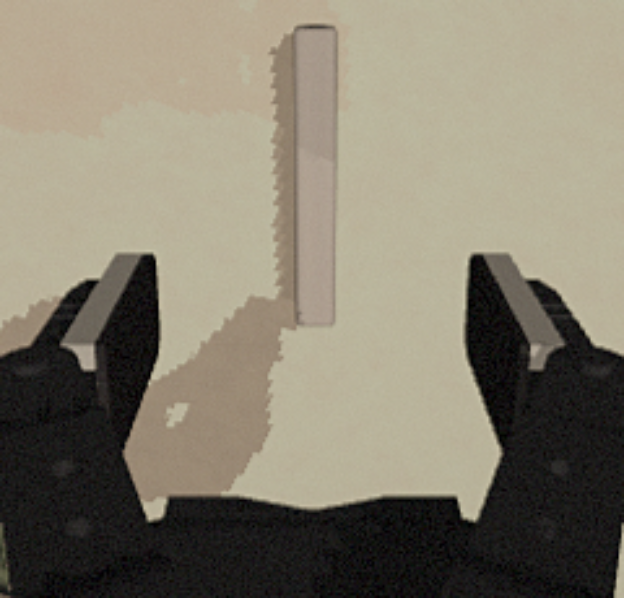

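```bash
python3 - <<'E'
from h import *
q=load('w11'); c=lambda x,y:(200+(x+.5)/2.6-.5,140+(y+.5)/2.6-.5)
A=rel(q,[c(*p) for p in [(295,29),(338,29),(297,325),(336,325)]],12,[427.1,327.8],yaw=22.4); print('bar',A.round(1),A.mean(0))
E
```

```text
bar [[-43.6  -4.3]
 [-43.7   7.4]
 [ 45.6  -4.1]
 [ 45.6   7.7]] [0.97341296 1.68683736]
```

Emit:
step_arm --pt "0.05 -0.0004 0.0009 -0.02 0" --pt "0.05 -0.0004 0.0009 -0.04 0" --pt "0.05 -0.0004 0.0009 -0.058 0" --pt "0.05 -0.0004 0.0009 -0.07 0" --pt "0.05 -0.0004 0.0009 -0.075 0" --pt "0.05 -0.0004 0.0009 -0.0785 0" --pt "0.05 -0.0004 0.0009 -0.0785 0" --pt "0 -0.0004 0.0009 -0.0785 0" --pt "0 -0.0004 0.0009 -0.0785 0" --pt "0 -0.0004 0.0009 -0.0785 0" --pt "0 -0.0004 0.0009 -0.0785 0" --pt "0 -0.0004 0.0009 -0.0785 0" --pt "0 -0.0004 0.0009 -0.0785 0" --pt "0 -0.0004 0.0009 -0.0785 0" --pt "0 -0.0004 0.0009 -0.0785 0"

```text
time_s: 17.1
tcp_pos: [426.9, 329.5, 17.5]
ee_rot: [0.0, -0.194, 0.981, 0.0]
ft_force: [-0.6, -0.6, 6.6]
finger_gap: 10.7
```

Emit:
step_arm --pt "0 0 0 0.01 0" --pt "0 0 0 0.04 0" --pt "0 0.002 -0.015 0.08 -0.02" --pt "0 0.008 -0.055 0.1 -0.04" --pt "0 0.014 -0.1 0.1 -0.07" --pt "0 0.02 -0.145 0.1 -0.1" --pt "0 0.026 -0.19 0.1 -0.13" --pt "0 0.032 -0.235 0.1 -0.16" --pt "0 0.038 -0.28 0.1 -0.19" --pt "0 0.044 -0.325 0.1 -0.22" --pt "0 0.05 -0.37 0.1 -0.25" --pt "0 0.056 -0.415 0.1 -0.267" --pt "0 0.062 -0.46 0.1 -0.267" --pt "0 0.068 -0.505 0.1 -0.267" --pt "0 0.0741 -0.545 0.1 -0.267" --pt "0 0.0741 -0.5658 0.09 -0.267" --pt "0 0.0741 -0.5658 0.065 -0.267" --pt "0 0.0741 -0.5658 0.047 -0.267" --pt "0 0.0741 -0.5658 0.047 -0.267" --pt "0 0.0741 -0.5658 0.047 -0.267"

```text
time_s: 19.1
tcp_pos: [500.9, -236.6, 64.8]
ee_rot: [0.0, -0.062, 0.998, -0.0]
ft_force: [0.3, 0.6, -0.8]
finger_gap: 10.2
```

```bash
python3 - <<'E'
from h import *
im,d,p=snap('wrist','w12'); s=r.sense(); print(s['time_s'],s['tcp_pos'],s['ee_rot'],s['finger_gap'],s['ft_force'])
cv2.imwrite('pics/w12c.png',cv2.resize(im[140:370,200:440,::-1],None,fx=2.6,fy=2.6))
E
```

```text
19.15 [ 501.22716441 -236.71294803   65.21835656] [ 5.92759009e-04 -6.21676924e-02  9.98065408e-01 -5.16772530e-04] 10.594167247975207 [ 0.27634868  0.24513165 -0.88388222]
```

View pics/w12c.png

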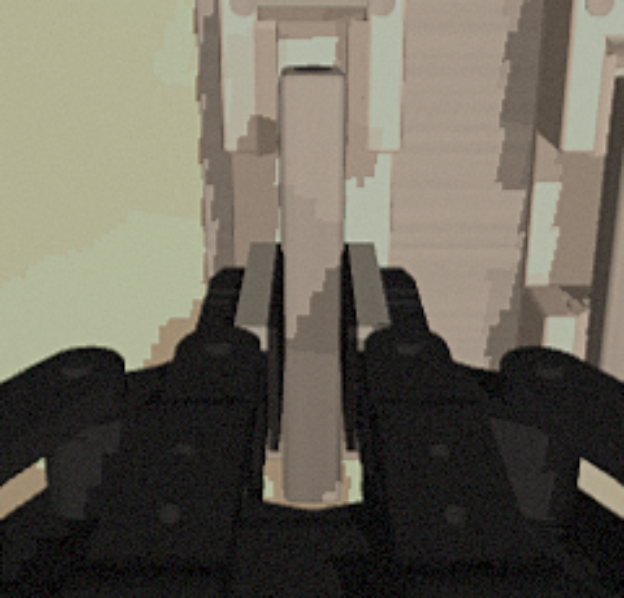

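```bash
python3 - <<'E'
from h import *
q=load('w12'); c=lambda x,y:(200+(x+.5)/2.6-.5,140+(y+.5)/2.6-.5)
t=[501.0,-236.6]; P=world(q); zb=np.nanmedian(P[200:260,313:326,2]); print(zb+1.85)
print(rel(q,[c(*p) for p in [(281,75),(345,75),(284,501),(341,501)]],zb,t,dz=0).round(1))
print(rel(q,[c(*p) for p in [(256,7),(369,7),(254,149),(370,149),(221,150),(402,150)]],28,t).round(1))
E
```

```text
59.40888937068937
[[-44.2  -4.9]
 [-44.3   6.3]
 [ 44.6  -5.2]
 [ 44.6   6.6]]
[[-53.3 -11.4]
 [-53.3  12.5]
 [-22.1 -12.4]
 [-22.1  13.3]
 [-21.8 -19.8]
 [-21.9  20.5]]
```

Emit:
step_arm --pt "0 -0.0006 0.0001 0 0" --pt "0 -0.0006 0.0001 -0.008 0" --pt "0 -0.0006 0.0001 -0.014 0" --pt "0 -0.0006 0.0001 -0.018 0" --pt "0 -0.0006 0.0001 -0.022 0" --pt "0 -0.0006 0.0001 -0.026 0" --pt "0 -0.0006 0.0001 -0.0285 0" --pt "0 -0.0006 0.0001 -0.0285 0" --pt "0 -0.0006 0.0001 -0.0285 0"

```text
time_s: 20.05
tcp_pos: [500.2, -236.4, 35.6]
ee_rot: [0.0, -0.062, 0.998, -0.0]
ft_force: [-0.4, 0.3, 0.9]
finger_gap: 10.6
```

```bash
python3 - <<'E'
from h import *
im,d,p=snap('wrist','w13'); s=r.sense(); print(s['time_s'],s['tcp_pos'],s['finger_gap'],s['ft_force'])
cv2.imwrite('pics/w13c.png',cv2.resize(im[140:370,200:440,::-1],None,fx=2.6,fy=2.6))
q=load('w13');P=world(q); print(np.nanmedian(P[200:260,313:326,2])+1.85)
E
```

```text
20.1 [ 500.22814145 -236.44697677   35.58552141] 10.72815064416303 [-0.62212565  0.41608544  1.15104259]
30.227113033338703
```

View pics/w13c.png

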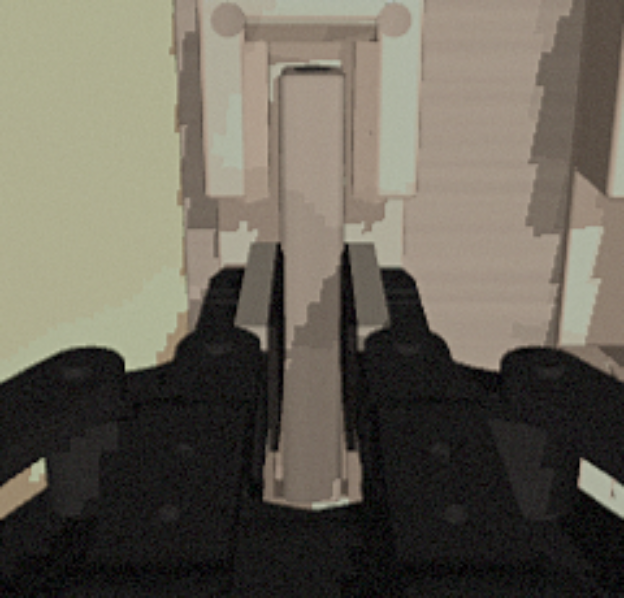

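The long bar sits centred in its slot (bar columns 281–344, slot flare 243–378). I'll release it and lift off for a check.

Emit:
step_arm --pt "0.04 0 0 -0.0005 0" --pt "0.04 0 0 -0.0005 0" --pt "0.04 0 0 -0.0005 0" --pt "0.04 0 0 0 0" --pt "0.04 0 0 0.02 0" --pt "0.05 0 0 0.05 0" --pt "0.06 0 0.03 0.09 0" --pt "0.06 0 0.06 0.13 0" --pt "0.06 0 0.075 0.15 0" --pt "0.06 0.01 0.075 0.15 0" --pt "0.06 0.02 0.075 0.15 0" --pt "0.06 0.02 0.075 0.15 0"

```text
time_s: 21.3
tcp_pos: [520.8, -161.9, 183.9]
ee_rot: [-0.001, -0.062, 0.998, 0.0]
ft_force: [-0.7, 0.3, -0.6]
finger_gap: 60.2
```

```bash
python3 - <<'E'
from h import *
im,d,p=snap('wrist','w14'); s=r.sense(); print(s['time_s'],s['tcp_pos'],s['finger_gap'],s['ft_force'])
cv2.imwrite('pics/cr14.png',cv2.resize(im[90:245,200:440,::-1],None,fx=3.3,fy=3.3,interpolation=cv2.INTER_CUBIC))
snap('scene','scene1')
E
```

```text
21.35 [ 520.18890643 -161.87815066  183.77323088] 60.065415706122266 [-0.53843733  0.19672103  0.05697459]
```

View pics/cr14.png

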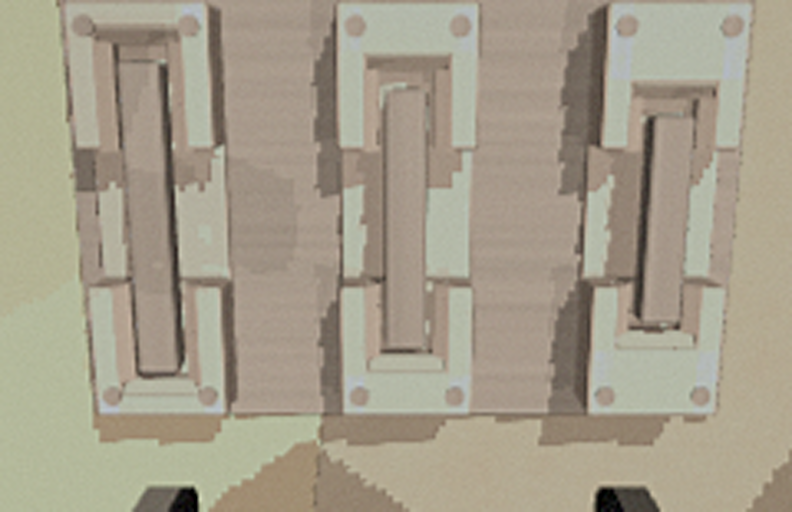

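View pics/scene1.png

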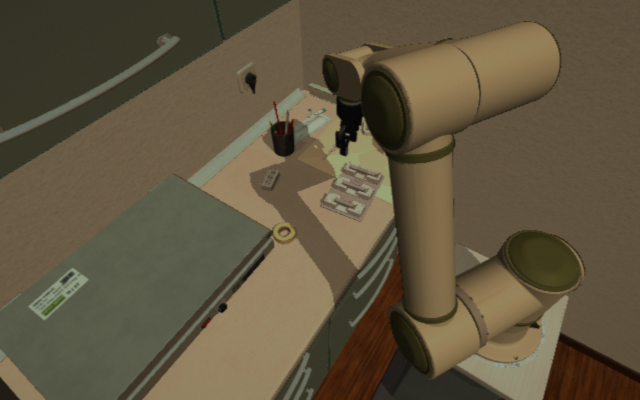

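```bash
python3 - <<'E'
from h import *
q=load('w14'); c=lambda x,y:(200+(x+.5)/3.3-.5,90+(y+.5)/3.3-.5)
t=[520.5,-161.9]; z=world(q)[...,2]
f=lambda P,h:rel(q,[c(*p) for p in P],h,t)
for n,B,S in [('long',[(118,62),(165,62),(138,374),(182,374)],[(94,25),(187,25),(121,393),(201,393)]),
 ('med',[(385,88),(425,88),(383,349),(424,349)],[(366,56),(450,56),(369,371),(444,371)]),
 ('short',[(652,116),(694,116),(640,322),(681,322)],[(632,84),(717,84),(616,347),(693,347)])]:
    b=f(B,30); s=f(S,28); d1=b[2:].mean(0)-b[:2].mean(0)
    def zz(y0): # near each end
        x=np.interp(y0,[B[0][1],B[2][1]],[(B[0][0]+B[1][0])/2,(B[2][0]+B[3][0])/2]); u,v=c(x,y0); u,v=int(u),int(v); return np.nanmedian(z[v-2:v+3,u-2:u+3]).round(1)
    print(n,'bar',b.mean(0).round(2),'slot',s.mean(0).round(2),'diff',(b.mean(0)-s.mean(0)).round(2),'ang',np.degrees(np.arctan2(d1[1],d1[0])).round(2),'ztops',[zz(y) for y in np.linspace(B[0][1]+15,B[2][1]-15,4)])
print('gauge top',np.nanmedian(z[92:98,310:330]))
E
```

```text
long bar [-28.52 -70.38] slot [-30.12 -70.73] diff [1.6  0.34] ang -0.36 ztops [np.float64(28.8), np.float64(28.3), np.float64(28.6), np.float64(28.6)]
med bar [-29.03   2.67] slot [-29.6    3.55] diff [ 0.57 -0.88] ang -0.14 ztops [np.float64(28.4), np.float64(28.5), np.float64(28.4), np.float64(28.5)]
short bar [-29.48  78.3 ] slot [-29.7   78.11] diff [0.22 0.19] ang 0.79 ztops [np.float64(27.8), np.float64(27.9), np.float64(28.4), np.float64(28.2)]
gauge top 26.201573867535814
```

```bash
python3 - <<'E'
from station import r
print(r.sign_off())
E
```

```text
the job is handed in; nothing more can be done
None
```

All three pillars are in the slots of their own length, and I handed the job in at about 21 s of the 72 s allowed. I moved the short one from the long gauge to its own slot first, then placed the medium and the long one from the worktop.

| Pillar | Along slot (mm) | Across slot (mm) | Angle to slot (degrees) |
|---|---|---|---|
| Limit | 6 | 3.5 | 4 |
| Short | 0.2 | 0.2 | 0.8 |
| Medium | 0.6 | -0.9 | -0.1 |
| Long | 1.6 | 0.3 | -0.4 |

- **Seating:** these come from the last wrist picture. The pillar tops stand about 2 mm above the gauge tops along their whole length, so all three are fully down.
- **Bystanders:** in the final scene picture the tape roll looks unmoved and the arm is clear of everything it shows. The arm hides most of the timer and the haemostat there, so I could not check them at the end. The gripper stayed well above the worktop except when picking up or placing a pillar.
- **Disagreements:** the wrist camera's heights read about 1.9 mm low, so I corrected every measurement for that. Slot positions measured from high up and from close by differed by 1 to 2 mm across the slot. I used the close view for each placing.

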